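# Fit the quarter-turn port cap to a coated instrument housing

## Robot

A 7-joint arm with a two-finger parallel gripper is mounted at the origin on the work surface. World frame = base frame: x ahead of the robot, y to its left, z up, the work surface at z = 0. Lengths are in m, angles in rad, forces in N, time in s.
With the tool pointing down it reaches from about 0.4 to 0.85 m from the base axis. Payload 10.4 kg.
Tool frame: the origin (TCP) lies on the centre line of the jaws, within the pads' length; the fingertips stand 22 mm ahead of it and the grasp point (between the pads) lies 3 mm ahead of it; z points along the fingers, y is the direction in which the jaws open and shut (so a half turn about z gives the same grasp; the last joint's range is limited). The gripper opens to 85 mm and grips with 20 to 120 N. Pads are 22 mm wide; open, the fingers measure 114 mm over their backs; the gripper's body (76 mm by 85 mm) begins 54 mm behind the grasp point. The pads swing forward as they close: fully open they stand 13 mm farther back than shut.
Start: joints at [-1.369, 0.332, -0.065, 1.46, 0.022, 1.35, -0.088], TCP at [0.139, 0.609, 0.253] pointing down, gripper open.
Joint ranges: [-2.6, 2.6], [-0.5, 2.12], [-1.47, 1.34], [0.16, 2.42], [-1.27, 4.41], [0.06, 2.06], [-2.6, 2.6]. Speed limits (rad/s): [2.22, 2.22, 2.79, 2.79, 3.14, 3.14, 3.14].

## Interface

Orientations are given as a unit quaternion [x, y, z, w].
In Python, from workcell import manip gives the robot as it stands. The module is installed in compiled form; this text tells all that it offers.
- The arm moves only by the shell command python3 -m crank 'ROWS' [FORCE]. ROWS is JSON, a list of rows, each a list of 3 entries, a list of its own where there are three numbers: the opening, from -1 (shut) to 1 (fully open), then the shift along the tool's x, y, z normalised to -1 to 1, where 1 is 80 mm, then the turn, a rotation vector about the tool's x, y, z normalised to -1 to 1, where 1 is pi/4 rad. In form: [[jaw, [tx, ty, tz], [ax, ay, az]], ...]. A call has exactly 5 rows; each row shifts and turns the commanded pose from where the row before left it, along the tool's axes as they then stand; what a row does not reach is not made up. A row lasts 1/10 s, in which the tool goes at most 50 mm and 8.59 degrees, less where a joint would pass 70% of its speed; a pose out of reach is approached as far as the arm can. A call with a number of a shift or a turn outside -1 to 1 is refused whole. A call with a gripper value outside its range is refused whole. The fingers move at their own pace and stop on an object; FORCE is the grip in N (left out, the last holds). Time passes only in rows, so rows that do not move let the fingers close, or fill a call up. It gives the time, the measured TCP pose, the force and the opening at its end, in the units of the state.
- manip.get_obs(): the state, without advancing time (a new reading comes with each control period).
- manip.camera(name): name is "side" or "top"; returns the picture (420x560x3 uint8, blue, green, red); there is no depth.
- manip.camera_info(name): a dict with "K" (3x3 intrinsics, pixels), "camera_from_world" (4x4, takes a point from world to camera coordinates). Camera axes: x right, y down, z forward; pixel columns grow to the right and rows downward; lengths in m; the calibration is good to about 2 mm. A picture is of the moment at which its call begins. camera_info takes no time and is no camera call.
- manip.hand_in(): hands the job in, once; it reports no verdict.
The state is a dict: "clock": time; "joint_pos": joint angles; "joint_velocities": joint speeds; "tau": joint torques, N m; "position": TCP position; "ee_rot": TCP orientation; "ft_force": force on the tool from outside, world axes, zero at the start; "torque": the same for the moment, N m; "grip_width": opening from 0.0 (shut) to 1.0 (fully open).
Only numpy, scipy, OpenCV 4.12 (cv2) and the standard library are available. Lean on these libraries where they do the work, as an engineer would, in place of code of your own. Each camera call takes 0.05 s, during which the arm holds its last target.

## Task

Fit the white port cap with the blue bar handle into the bayonet collar on the coated housing: red dots to red dots, pins down through the gaps until the cap just rests on the rubber seal, then turn it clockwise, letting the hand follow as the ramps draw it in, until it is cammed tight with the seal squeezed by about 1 mm, and let go. Seals differ in thickness, so go by feel: neither leave it loose nor crush the seal or overload the lugs. Do not touch the painted housing itself, and leave the yellow plug, the tape roll and the colour meter where they are.

Things in the scene. Friction and masses are not known exactly. Their poses are not given: they have to be found in the camera images.
- cap_grip (a point): Grip point of the port cap: on its axis in the blue bar handle, 56 mm above the cap's underside and 14 mm below the bar's top. Bar 80 mm long (along x), 18 mm wide (along y), 36 mm tall; pinch it across its width. z up; x points along the bar to one of the three red dots.
- cap: The whole cap, loose, 0.2 to 0.33 kg, 70 mm high; origin at the centre of its underside, axes as cap_grip. Spigot 76 mm wide (69 at the foot) from 0 to 28 mm, white flange 108 mm wide to 34 mm, then the bar. Three radial pins, 7 mm thick, centres 8 mm up, reaching 44.5 mm from the axis, one below each red dot: at +x and 120 degrees to either side. Starts standing on the bench.
- collar: Fixed aluminium bayonet collar on the housing; origin at the centre of its underside, on the housing's top face; z up. Outer diameter 112 mm, 32 mm high, bore 92 mm. The pins enter when the cap's yaw equals the collar's or differs by 120 degrees. Once tight the cap stays as it is left. Under 8 N on the lugs it is loose, over 24 N too tight; 40 N at any time spoils it.
- housing: Fixed white coated instrument housing, 230 x 300 mm (x, y), top face 55 mm above the bench, on a 260 x 330 x 10 mm jig plate; origin at the centre of its underside on the bench. The collar stands on its top. Its paint must not be touched.
- plug: Bystander: loose yellow masking plug, 100 mm in diameter, 46 mm high; origin at the centre of its underside.
- tape: Bystander: loose orange roll of tape, 104 mm outside diameter, 37 mm high; origin at the centre of its underside.
- colour_meter: Bystander: loose orange hand-held colour meter lying on the bench, 165 x 70 x 58 mm (its x, y, z); origin at the centre of its underside.
- collar_mouth (a point): Centre of the collar's mouth, level with its rim, 32 mm above its underside. Three inward lugs, tops flush with the rim, reach to 40 mm from the axis. Between them three gaps for the pins, 10 mm wide (1.5 mm to spare each side), at +x and 120 degrees to either side, marked by red dots on the rim. Pins standing on the lugs hold the cap's underside 4.5 mm below the rim.
- collar_ramps (a point): On the axis, 25 mm above the collar's underside: the height of the lugs' undersides beside the gap. From there these ramps fall clockwise (seen from above) by 6 mm per rad over 85 degrees to a stop; anticlockwise is blocked. They take hold 0.15 to 0.9 rad clockwise of the gap; the cap is tight at about 0.3 to 1.2 rad (some 0.4 N m while it turns; less shows when paused).
- collar_bore (a point): On the axis, 11 mm above the collar's underside: about where the top of the black rubber seal lies. On different housings the seal's top is 8.8 to 13.2 mm above the collar's underside. The cap's underside rests on it; it gives 1 mm per 20 N, so when tight the lugs carry about 15 N.
Things that resemble listed ones, but are neither listed nor needed, are in the scene too. There is more than one size of the cap; the job needs the largest.

How it is judged:
By the outcome, as a careful person would: the job done as asked, in the order asked, and still so for the second after the job is handed in, with the robot touching nothing.
It also fails if it takes over 58 s, if anything falls off the work surface, if the arm or the gripper's body presses on something with over 40 N, if the wrist force passes 120 N, or if a joint passes its speed limit or range.

## Working session

There is one attempt and no reset: what is moved stays moved. The work goes in short steps, Python scripts to look and compute and a shell command to move; the robot and the scene stay as the last step left them, time stands still between calls to the robot, and variables do not carry over. Pictures are saved under pics/ and viewed, and the job is handed in when it is done.

```bash
mkdir -p pics; python3 - <<'E'
from workcell import manip
import cv2
print(manip.get_obs())
for n in("side","top"):
    cv2.imwrite(f"pics/{n}0.png",manip.camera(n)); i=manip.camera_info(n); print(n,i["K"],i["camera_from_world"])
E
```

```text
{'clock': 0.0, 'joint_pos': array([-1.36858936,  0.33289759, -0.06470522,  1.46096327,  0.02161094,
        1.34988391, -0.08847305]), 'joint_velocities': array([-0.00041526,  0.00058737, -0.0006261 , -0.0003529 , -0.00038475,
       -0.00030612,  0.00185063]), 'tau': array([ 2.80133299e-04, -6.25454378e+01,  4.92044259e-02, -3.91588140e+01,
        1.61361817e-02,  1.02210831e-02, -3.92847960e-05]), 'position': array([0.13925045, 0.60893213, 0.25248938]), 'ee_rot': array([ 1.12139209e-01,  9.93692240e-01, -7.26757447e-04, -4.36930937e-05]), 'ft_force': array([ 0.11199175,  0.39081688, -0.09994705]), 'torque': array([-0.01909809, -0.0056632 ,  0.01122707]), 'grip_width': 1.0003003187288144}
side [[465.84101838   0.         277.64262567]
 [  0.         465.84101838 210.59092277]
 [  0.           0.           1.        ]] [[-0.99552221 -0.09398617 -0.01010558  0.44480932]
 [-0.06281708  0.73765404 -0.67225035  0.04248881]
 [ 0.07063666 -0.66860535 -0.74025492  1.09368039]
 [ 0.          0.          0.          1.        ]]
top [[497.30725142   0.         277.43650356]
 [  0.         497.30725142 215.65532379]
 [  0.           0.           1.        ]] [[ 7.28684329e-05 -9.99995894e-01  2.86471845e-03  4.78418061e-02]
 [-9.95496796e-01 -3.44101471e-04 -9.47945746e-02  4.54662191e-01]
 [ 9.47951712e-02 -2.84491050e-03 -9.95492733e-01  1.34305318e+00]
 [ 0.00000000e+00  0.00000000e+00  0.00000000e+00  1.00000000e+00]]
```

View pics/side0.png

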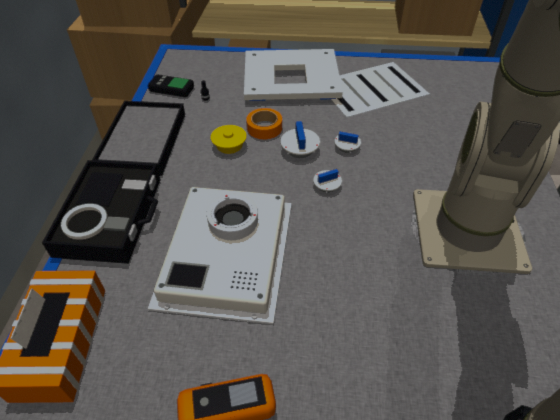

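View pics/top0.png

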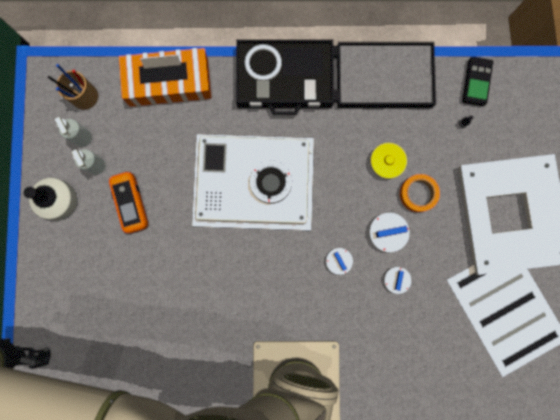

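The top view shows the largest cap at about (390,232) and the collar at about (271,182). The plug is at (389,160), the tape at (421,193) and the colour meter at (128,202). I'll zoom in on the dots and bar.

```bash
python3 - <<'E'
import cv2,numpy as np
t=cv2.imread("pics/top0.png");s=cv2.imread("pics/side0.png")
c=lambda im,x,y,w,h,k:cv2.resize(im[y:y+h,x:x+w],None,fx=k,fy=k,interpolation=cv2.INTER_CUBIC)
a=np.vstack([np.hstack([c(t,241,152,60,60,5),c(t,360,202,60,60,5)]),np.hstack([c(s,203,186,60,60,5),c(s,270,112,60,60,5)])])
cv2.imwrite("pics/z0.png",a)
for n,im in(("top",t),("side",s)):
    h=cv2.cvtColor(im,cv2.COLOR_BGR2HSV)
    for nm,m in(("red",((h[...,0]<8)|(h[...,0]>170))&(h[...,1]>70)&(h[...,2]>60)),("blue",(h[...,0]>100)&(h[...,0]<130)&(h[...,1]>130)&(h[...,2]>60))):
        k,l,st,ce=cv2.connectedComponentsWithStats(m.astype(np.uint8))
        for i in range(1,k):
            if st[i,4]<600: print(n,nm,ce[i].round(1),st[i])
E
```

```text
top red [516.  44.] [516  44   1   1   1]
top red [190.  49.] [190  49   1   1   1]
top red [202.5  48.2] [201  48   4   2   4]
top red [171.5  51. ] [169  51   6   1   6]
top red [182.5  50. ] [181  50   4   1   4]
top red [151.  53.] [149  53   5   1   5]
top red [164.  52.] [164  52   1   1   1]
top red [205.   53.5] [205  53   1   2   2]
top red [132.  55.] [132  55   1   1   1]
top red [139.5  54. ] [138  54   4   1   4]
top red [120.5  56. ] [119  56   4   1   4]
top red [206.  56.] [206  56   1   1   1]
top red [208.  65.] [208  65   1   1   1]
top red [76.8 75.7] [72 69 11 15 46]
top red [209.  76.] [209  76   1   1   1]
top red [210.  87.] [210  87   1   1   1]
top red [210.  89.] [210  89   1   1   1]
top red [68. 96.] [68 96  1  1  1]
top red [192. 100.] [192 100   1   1   1]
top red [146. 105.] [146 105   1   1   1]
top red [127. 171.] [127 171   1   1   1]
top red [118. 173.] [118 173   1   1   1]
top red [131. 172.] [131 172   1   1   1]
top red [110. 176.] [110 176   1   1   1]
top red [108. 179.] [108 179   1   1   1]
top red [136. 179.] [136 179   1   1   1]
top red 
[... 1948 characters left out ...]
2.  351.5] [  2 351   1   2   2]
side red [  1. 354.] [  1 354   1   1   1]
side red [  0. 356.] [  0 356   1   1   1]
side red [210. 383.] [210 383   1   1   1]
side red [205. 384.] [205 384   1   1   1]
side blue [503.  35.] [503  35   1   1   1]
side blue [509.  36.] [509  36   1   1   1]
side blue [502.  46.] [502  46   1   1   1]
side blue [499.5  52. ] [499  52   2   1   2]
side blue [300.2 134.2] [296 121   9  28 182]
side blue [347.6 136.7] [339 132  19  11 154]
side blue [327.9 175.4] [319 169  19  14 160]
side blue [ 52.  263.5] [ 43 257  19  13 167]
side blue [  6. 339.] [  6 339   1   1   1]
side blue [  5. 341.] [  5 341   1   1   1]
side blue [  0.4 351.3] [  0 349   2   6   9]
```

View pics/z0.png

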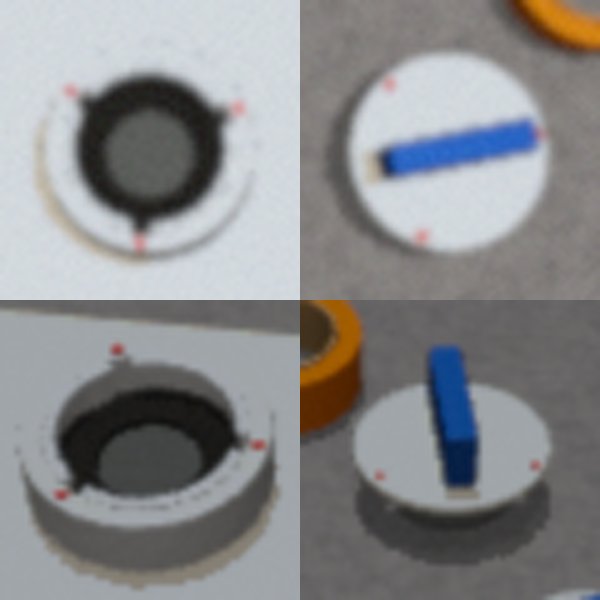

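The crops show the dots clearly. In the top view the collar dots are near (255,170), (288,174) and (269,200), and the cap dots near (378,219), (408,229) and (384,249). I'll cast these onto their planes and check them against the side view.

```bash
cat > h.py <<'E'
import numpy as np,cv2
from workcell import manip
def ray(n,uv,z):
    i=manip.camera_info(n);T=i["camera_from_world"];R=T[:3,:3];o=-R.T@T[:3,3]
    d=R.T@np.linalg.solve(i["K"],[uv[0],uv[1],1]);return (o+d*(z-o[2])/d[2])[:2]
def proj(n,p):
    i=manip.camera_info(n);q=i["K"]@(i["camera_from_world"]@np.append(p,1))[:3];return q[:2]/q[2]
def redc(im,uv,r=4):
    x,y=int(round(uv[0])),int(round(uv[1]));w=im[y-r:y+r+1,x-r:x+r+1].astype(float)
    d=w[...,2]-np.maximum(w[...,0],w[...,1]);d=np.where(d>12,d,0)
    if d.sum()==0:return None
    yy,xx=np.mgrid[y-r:y+r+1,x-r:x+r+1];return np.array([(d*xx).sum(),(d*yy).sum()])/d.sum()
E
python3 - <<'E'
from h import *
t=cv2.imread("pics/top0.png");s=cv2.imread("pics/side0.png")
D={("collar","top",.087):[(255.3,170.3),(288.3,173.7),(268.9,200.5)],("collar","side",.087):[(226.5,195.8),(254.6,214.8),(215,224.6)],
("cap","top",.034):[(378,218.7),(408,228.7),(384.3,249.2)],("cap","side",.034):[(285.7,147),(317,145)]}
for (o,n,z),L in D.items():
    P=[]
    for uv in L:
        c=redc(t if n=="top" else s,uv);p=ray(n,c,z);P.append(p);print(o,n,c.round(2),p.round(4))
    P=np.array(P)
    if len(P)==3:
        c=P.mean(0);v=P-c;print(" centre",c.round(4),"r",np.linalg.norm(v,axis=1).round(4),"yaw",np.degrees(np.arctan2(v[:,1],v[:,0])).round(1))
# cap flange/bar contours
h=cv2.cvtColor(t,cv2.COLOR_BGR2HSV)
for n,im,ro in(("top",t,(370,215,45,40)),("side",s,(285,115,35,50))):
    h=cv2.cvtColor(im,cv2.COLOR_BGR2HSV);m=((h[...,0]>100)&(h[...,0]<130)&(h[...,1]>130)&(h[...,2]>60)).astype(np.uint8)
    k=np.zeros_like(m);x,y,w,hh=ro;k[y:y+hh,x:x+w]=1;m*=k
    cs,_=cv2.findContours(m,cv2.RETR_EXTERNAL,cv2.CHAIN_APPROX_NONE);c=max(cs,key=cv2.contourArea);r=cv2.minAreaRect(c);print(n,r)
    if n=="top":
        b=cv2.boxPoints(r);P=np.array([ray(n,q,.07) for q in b]);print("bar",P.round(4),P.mean(0).round(4))
        print([np.degrees(np.arctan2(*(P[i]-P[i-1])[::-1])).round(1) for i in range(4)])
g=t[205:260,362:418];h=cv2.cvtColor(g,cv2.COLOR_BGR2HSV);m=(g.min(2)>150).astype(np.uint8)
cs,_=cv2.findContours(m,cv2.RETR_EXTERNAL,cv2.CHAIN_APPROX_NONE);c=max(cs,key=cv2.contourArea);c=cv2.convexHull(c);e=cv2.fitEllipse(c);print(e,"flange",ray("top",np.array(e[0])+[362,205],.034).round(4))
E
```

```text
collar top [254.78 169.76] [0.5699 0.1078]
collar top [288.15 173.15] [0.5609 0.0199]
collar top [268.49 200.13] [0.4893 0.0716]
 centre [0.54   0.0664] r [0.051 0.051 0.051] yaw [ 54.2 -65.8 174.2]
collar side [225.98 195.36] [0.5612 0.0228]
collar side [254.13 214.49] [0.4903 0.0749]
collar side [214.87 224.44] [0.5703 0.1104]
 centre [0.5406 0.0694] r [0.0509 0.0506 0.0507] yaw [-66.2 173.7  54.1]
cap top [377.35 218.16] [ 0.4467 -0.2237]
cap top [408.44 228.  ] [ 0.4199 -0.3076]
cap top [383.87 249.15] [ 0.3626 -0.2397]
 centre [ 0.4098 -0.257 ] r [0.0498 0.0516 0.0502] yaw [ 42.  -78.6 159.9]
cap side [285.47 146.64] [ 0.4463 -0.2208]
cap side [316.6  144.53] [ 0.3636 -0.2364]
top ((391.3653869628906, 231.32693481445312), (5.099019527435303, 29.613536834716797), 78.69007110595703)
bar [[ 0.4075 -0.213 ]
 [ 0.4229 -0.2901]
 [ 0.4097 -0.2924]
 [ 0.3943 -0.2154]] [ 0.4086 -0.2527]
[np.float64(10.3), np.float64(-78.7), np.float64(-170.1), np.float64(101.3)]
side ((300.2884826660156, 134.44232177734375), (27.65237808227539, 7.0601806640625), 78.69007110595703)
((27.5964412689209, 26.884714126586914), (39.58855056762695, 40.69700241088867), 151.9727325439453) flange [ 0.4094 -0.2562]
```

```bash
python3 -m crank '[[1,[-0.46,-0.37,0],[0,0,0]],[1,[-0.46,-0.37,0],[0,0,0]],[1,[-0.46,-0.37,0],[0,0,0]],[1,[-0.46,-0.37,0],[0,0,0]],[1,[-0.46,-0.37,0],[0,0,0]]]'; python3 -m crank '[[1,[-0.46,-0.37,0],[0,0,0]],[1,[-0.46,-0.37,0],[0,0,0]],[1,[-0.46,-0.37,0],[0,0,0]],[1,[-0.46,-0.37,0],[0,0,0]],[1,[-0.46,-0.37,0],[0,0,0]]]'
```

```text
clock: 0.6
position: [0.2865, 0.4222, 0.2531]
ee_rot: [0.112, 0.994, -0.0, -0.0]
ft_force: [0.9, 0.2, -0.5]
grip_width: 1.003
clock: 1.1
position: [0.4328, 0.2369, 0.2532]
ee_rot: [0.112, 0.994, 0.0, -0.0]
ft_force: [0.8, 0.5, 0.7]
grip_width: 1.001
```

```bash
cat >> h.py <<'E'
from scipy.spatial.transform import Rotation as Ro
def st():
    o=manip.get_obs();R=Ro.from_quat(o["ee_rot"]).as_matrix();return o,o["position"],R,np.degrees(np.arctan2(R[1,1],R[0,1]))
def to(target,yawy=None):
    o,p,R,y=st();d=R.T@(np.array(target)-p)/.08
    print("t",round(o["clock"],2),"p",p.round(4),"yaw_y",y.round(2),"tilt",np.degrees(np.arccos(-R[2,2])).round(2),"shift units",d.round(3),end=" ")
    if yawy is not None: print("az units CW+",((y-yawy)/45).round(3),end=" ")
    print("F",o["ft_force"].round(1),"T",o["torque"].round(2),"w",round(o["grip_width"],3))
E
python3 -c "
from h import *
to([.4097,-.2552,.2],11)"
```

```text
t 1.1 p [0.4328 0.2369 0.2532] yaw_y 77.13 tilt 0.01 shift units [-1.089 -6.061  0.664] az units CW+ 1.469 F [0.8 0.5 0.7] T [ 0.07 -0.01 -0.03] w 1.001
```

```bash
python3 -m crank '[[1,[-0.11,-0.6,0.05],[0,0,0]],[1,[-0.11,-0.6,0.05],[0,0,0]],[1,[-0.11,-0.6,0.05],[0,0,0]],[1,[-0.11,-0.6,0.05],[0,0,0]],[1,[-0.11,-0.6,0.05],[0,0,0]]]'; python3 -m crank '[[1,[-0.11,-0.6,0.05],[0,0,0]],[1,[-0.11,-0.6,0.05],[0,0,0]],[1,[-0.11,-0.6,0.05],[0,0,0]],[1,[-0.11,-0.6,0.05],[0,0,0]],[1,[-0.11,-0.55,0.05],[0,0,0]]]'
python3 -m crank '[[1,[0,0,0],[0,0,0.147]],[1,[0,0,0],[0,0,0.147]],[1,[0,0,0],[0,0,0.147]],[1,[0,0,0],[0,0,0.147]],[1,[0,0,0],[0,0,0.147]]]'
python3 -m crank '[[1,[0,0,0],[0,0,0.147]],[1,[0,0,0],[0,0,0.147]],[1,[0,0,0],[0,0,0.147]],[1,[0,0,0],[0,0,0.147]],[1,[0,0,0],[0,0,0.147]]]'
python3 - <<'E'
from h import *
to([.4097,-.2552,.061],11)
a=manip.camera("top");b=manip.camera("side")
cv2.imwrite("pics/t1.png",a);cv2.imwrite("pics/s1.png",b)
cv2.imwrite("pics/z1.png",np.hstack([cv2.resize(a[170:290,320:440],None,fx=3,fy=3),cv2.resize(b[60:180,240:360],None,fx=3,fy=3)]))
o,p,R,y=st()
for z in(0,.022): print([ (proj(n,p+R@[0,0,z])).round(1) for n in("top","side")])
E
```

```text
clock: 1.6
position: [0.4208, -0.007, 0.233]
ee_rot: [0.112, 0.994, 0.0, -0.0]
ft_force: [1.5, 0.1, 0.3]
grip_width: 0.998
clock: 2.1
position: [0.411, -0.2472, 0.2133]
ee_rot: [0.112, 0.994, 0.0, 0.001]
ft_force: [1.5, 0.5, 0.1]
grip_width: 0.998
clock: 2.6
position: [0.4115, -0.2448, 0.213]
ee_rot: [0.393, 0.92, 0.0, -0.0]
ft_force: [-0.3, -0.6, -0.1]
grip_width: 0.999
clock: 3.1
position: [0.4115, -0.2448, 0.213]
ee_rot: [0.638, 0.77, -0.0, -0.0]
ft_force: [0.2, -0.3, 0.6]
grip_width: 1.0
t 3.1 p [ 0.4115 -0.2448  0.213 ] yaw_y 10.7 tilt 0.03 shift units [-0.124 -0.046  1.901] az units CW+ -0.007 F [ 0.2 -0.3  0.6] T [-0.06 -0.03 -0.03] w 1.0
[array([402. , 226.2]), array([300.7,  83.8])]
[array([399.7, 226.9]), array([300.5,  91.6])]
```

View pics/z1.png

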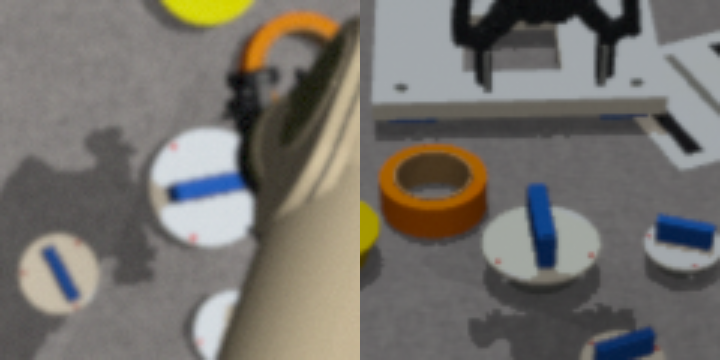

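```bash
python3 -m crank '[[1,[-0.125,-0.045,0.3],[0,0,0]],[1,[0,0,0.4],[0,0,0]],[1,[0,0,0.4],[0,0,0]],[1,[0,0,0.2],[0,0,0]],[1,[0,0,0],[0,0,0]]]' 
python3 - <<'E'
from h import *
to([.4097,-.2552,.061],11)
a=manip.camera("top");b=manip.camera("side")
cv2.imwrite("pics/z2.png",np.hstack([cv2.resize(a[170:290,320:440],None,fx=3,fy=3),cv2.resize(b[80:200,240:360],None,fx=3,fy=3)]))
E
```

```text
clock: 3.7
position: [0.4086, -0.2549, 0.1073]
ee_rot: [0.635, 0.772, -0.001, -0.002]
ft_force: [0.1, 0.3, 0.9]
grip_width: 0.998
t 3.7 p [ 0.4086 -0.2549  0.1073] yaw_y 11.14 tilt 0.25 shift units [-0.008  0.015  0.579] az units CW+ 0.003 F [0.1 0.3 0.9] T [-0.01 -0.01  0.03] w 0.998
```

View pics/z2.png

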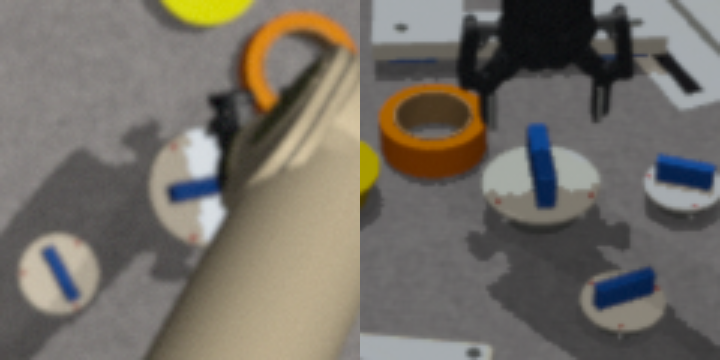

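The fingers straddle the bar: in the side crop they sit at 485 and 605, with the bar at 540. I'll descend and close gently.

```bash
python3 -m crank '[[1,[0,0.01,0.2],[0,0,0]],[1,[0,0,0.2],[0,0,0]],[1,[0,0,0.16],[0,0,0]],[1,[0,0,0],[0,0,0]],[1,[0,0,0],[0,0,0]]]' 40
python3 -m crank '[[0.2,[0,0,0],[0,0,0]],[-0.3,[0,0,0],[0,0,0]],[-0.6,[0,0,0],[0,0,0]],[-1,[0,0,0],[0,0,0]],[-1,[0,0,0],[0,0,0]]]' 40
python3 -m crank '[[-1,[0,0,0],[0,0,0]],[-1,[0,0,0],[0,0,0]],[-1,[0,0,0],[0,0,0]],[-1,[0,0,0],[0,0,0]],[-1,[0,0,0],[0,0,0]]]' 60
python3 -c "
from h import *
to([.4097,-.2552,.061],11)"
```

```text
clock: 4.3
position: [0.4112, -0.2556, 0.0651]
ee_rot: [0.636, 0.772, 0.0, 0.0]
ft_force: [-0.1, -0.6, 0.6]
grip_width: 0.999
clock: 4.8
position: [0.411, -0.2553, 0.0646]
ee_rot: [0.636, 0.771, 0.0, 0.0]
ft_force: [-2.0, -0.5, 2.4]
grip_width: 0.206
clock: 5.3
position: [0.411, -0.2553, 0.0646]
ee_rot: [0.636, 0.771, 0.0, 0.0]
ft_force: [-2.1, 0.7, 5.7]
grip_width: 0.196
t 5.3 p [ 0.411  -0.2553  0.0646] yaw_y 10.97 tilt 0.01 shift units [ 0.005 -0.016  0.045] az units CW+ -0.001 F [-2.1  0.7  5.7] T [ 0.14  0.29 -0.01] w 0.196
```

```bash
python3 -m crank '[[-1,[0,0,-0.1],[0,0,0]],[-1,[0,0,-0.3],[0,0,0]],[-1,[0,0,-0.4],[0,0,0]],[-1,[0,0,-0.4],[0,0,0]],[-1,[0,0,-0.3],[0,0,0]]]' 60
python3 -m crank '[[-1,[0.2,0.13,0],[0,0,0]],[-1,[0.4,0.26,0],[0,0,0]],[-1,[0.4,0.26,0],[0,0,0]],[-1,[0.4,0.26,0],[0,0,0]],[-1,[0.4,0.26,0],[0,0,0]]]'
python3 -m crank '[[-1,[0.4,0.26,0],[0,0,0]],[-1,[0.4,0.26,0],[0,0,0]],[-1,[0.4,0.26,0],[0,0,0]],[-1,[0.4,0.26,0],[0,0,0]],[-1,[0.26,0.16,0],[0,0,0]]]'
python3 -m crank '[[-1,[0,0,0],[0,0,-0.1]],[-1,[0,0,0],[0,0,-0.1]],[-1,[0,0,0],[0,0,-0.09]],[-1,[0,0,0],[0,0,0]],[-1,[0,0,0],[0,0,0]]]'
python3 - <<'E'
from h import *
to([.5403,.0679,.19],24.1)
a=manip.camera("top");b=manip.camera("side")
cv2.imwrite("pics/t3.png",a);cv2.imwrite("pics/s3.png",b)
cv2.imwrite("pics/z3.png",np.hstack([cv2.resize(a[130:230,220:320],None,fx=4,fy=4),cv2.resize(b[140:240,180:280],None,fx=4,fy=4)]))
E
```

```text
clock: 5.8
position: [0.4108, -0.2556, 0.1863]
ee_rot: [0.637, 0.771, 0.0, 0.0]
ft_force: [0.0, -0.1, -1.2]
grip_width: 0.2
clock: 6.3
position: [0.4755, -0.0947, 0.1847]
ee_rot: [0.636, 0.771, 0.0, -0.0]
ft_force: [0.7, -0.1, -0.6]
grip_width: 0.199
clock: 6.8
position: [0.5416, 0.0713, 0.1844]
ee_rot: [0.635, 0.772, -0.0, -0.0]
ft_force: [0.7, -0.2, -1.9]
grip_width: 0.199
clock: 7.3
position: [0.5412, 0.0678, 0.1845]
ee_rot: [0.546, 0.838, -0.0, -0.0]
ft_force: [0.2, 0.0, -1.6]
grip_width: 0.196
t 7.3 p [0.5412 0.0678 0.1845] yaw_y 23.86 tilt 0.01 shift units [ 0.006 -0.01  -0.068] az units CW+ -0.005 F [ 0.2  0.  -1.6] T [ 0.01 -0.01 -0.02] w 0.196
```

View pics/z3.png

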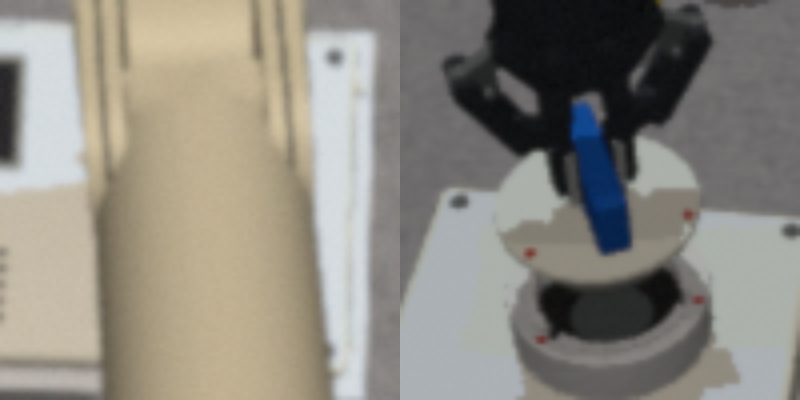

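The top view is blocked by the arm. In the side view, two cap dots (about 212,203 and 252,194) and two collar dots (about 215,225 and 254,215) are visible. I'll compare them in the side view's geometry.

```bash
cat >> h.py <<'E'
def cmp(b,zc,guess):
    # two cap dots & two collar dots in side view: dots order: left, right
    out=[]
    for z,g in((zc,guess[:2]),(.087,guess[2:])):
        c=[redc(b,u,3) for u in g]; P=[ray("side",q,z) for q in c]
        # left dot at yaw 54-ish, right dot at 174-ish
        v=P[1]-P[0];ang=np.degrees(np.arctan2(v[1],v[0]));yaw=ang-30-120  # dir = yaw_left+120+30
        yl=ang-150; a=np.radians(yl)
        cen=(P[0]+P[1])/2-0.0255*np.array([np.cos(a+np.pi/3),np.sin(a+np.pi/3)])
        out.append((cen,yl)); print(np.round(c,2).tolist(),"sep",np.linalg.norm(v).round(4),"centre",cen.round(4),"yaw",(yl%360).round(1))
    print("collar-cap",(out[1][0]-out[0][0]).round(4),"dyaw",(out[1][1]-out[0][1]).round(2))
E
python3 - <<'E'
from h import *
b=cv2.imread("pics/s3.png")
cmp(b,.1845-.0646+.034,[(212.5,203),(252,193.5),(215,224.7),(254.5,214.7)])
E
```

```text
[[212.0, 202.87], [251.62, 193.13]] sep 0.0839 centre [0.5409 0.0694] yaw 54.1
[[214.78, 224.44], [254.11, 214.5]] sep 0.0876 centre [0.5407 0.0694] yaw 53.8
collar-cap [-0.0002 -0.0001] dyaw -0.25
```

```bash
python3 -m crank '[[-1,[-0.005,-0.003,0.1],[0,0,0]],[-1,[0,0,0.1],[0,0,0]],[-1,[0,0,0.1],[0,0,0]],[-1,[0,0,0.05],[0,0,0]],[-1,[0,0,0],[0,0,0]]]'
python3 - <<'E'
from h import *
to([.5403,.0679,.19],24.1)
b=manip.camera("side");cv2.imwrite("pics/s4.png",b)
cv2.imwrite("pics/z4.png",cv2.resize(b[150:250,180:280],None,fx=6,fy=6,interpolation=cv2.INTER_CUBIC))
o,p,R,y=st();z=p[2]-.0646+.034
P=[np.array([*(np.array([.5405,.0699])+.049*np.array([np.cos(a),np.sin(a)])),z]) for a in np.radians([54.1,174.1])]
g=[proj("side",q) for q in P];print(g)
cmp(b,z,g+[(215,224.7),(254.5,214.7)])
E
```

```text
clock: 7.9
position: [0.5408, 0.0677, 0.1556]
ee_rot: [0.545, 0.839, -0.001, -0.0]
ft_force: [0.0, 0.2, -1.9]
grip_width: 0.199
t 7.9 p [0.5408 0.0677 0.1556] yaw_y 24.01 tilt 0.09 shift units [ 0.005 -0.005 -0.43 ] az units CW+ -0.002 F [ 0.   0.2 -1.9] T [ 0.   -0.02  0.04] w 0.199
[array([213.40365435, 212.12164454]), array([252.55851307, 202.30965324])]
[[213.78, 212.34], [252.32, 202.57]] sep 0.0836 centre [0.5407 0.0697] yaw 54.3
[[214.77, 224.44], [254.11, 214.5]] sep 0.0877 centre [0.5407 0.0694] yaw 53.8
collar-cap [-0.     -0.0003] dyaw -0.48
```

View pics/z4.png

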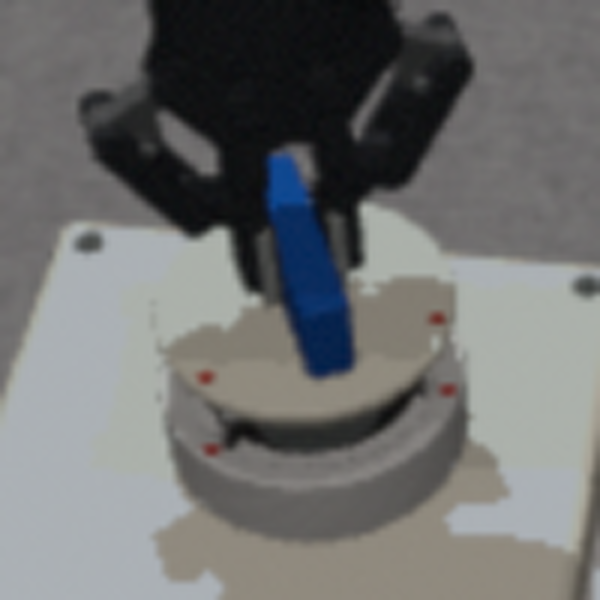

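```bash
python3 -m crank '[[-1,[-0.01,0,0.02],[0,0,0.005]],[-1,[0,0,0.03],[0,0,0]],[-1,[0,0,0.03],[0,0,0]],[-1,[0,0,0.01],[0,0,0]],[-1,[0,0,0],[0,0,0]]]'
python3 -m crank '[[-1,[0,0,0.01],[0,0,0]],[-1,[0,0,0.01],[0,0,0]],[-1,[0,0,0.01],[0,0,0]],[-1,[0,0,0],[0,0,0]],[-1,[0,0,0],[0,0,0]]]'
python3 -m crank '[[-1,[0,0,0.01],[0,0,0]],[-1,[0,0,0.01],[0,0,0]],[-1,[0,0,0],[0,0,0]],[-1,[0,0,0],[0,0,0]],[-1,[0,0,0],[0,0,0]]]'
python3 -c "
from h import *
to([.5403,.0679,.13],24.1)"
```

```text
clock: 8.45
position: [0.5415, 0.0671, 0.1492]
ee_rot: [0.546, 0.838, -0.0, -0.0]
ft_force: [0.2, -0.3, -1.2]
grip_width: 0.201
clock: 8.95
position: [0.5416, 0.0671, 0.1469]
ee_rot: [0.546, 0.838, 0.0, -0.0]
ft_force: [0.1, -0.0, -2.7]
grip_width: 0.204
clock: 9.45
position: [0.5416, 0.0671, 0.1453]
ee_rot: [0.546, 0.838, 0.0, -0.0]
ft_force: [0.1, 0.3, -2.5]
grip_width: 0.196
t 9.45 p [0.5416 0.0671 0.1453] yaw_y 23.8 tilt 0.01 shift units [ 0.016 -0.011  0.191] az units CW+ -0.007 F [ 0.1  0.3 -2.5] T [ 0.05 -0.02  0.04] w 0.196
```

```bash
python3 -m crank '[[-1,[0,0,0.01],[0,0,0]],[-1,[0,0,0.01],[0,0,0]],[-1,[0,0,0.01],[0,0,0]],[-1,[0,0,0],[0,0,0]],[-1,[0,0,0],[0,0,0]]]'
python3 -m crank '[[-1,[0,0,0.01],[0,0,0]],[-1,[0,0,0.01],[0,0,0]],[-1,[0,0,0.01],[0,0,0]],[-1,[0,0,0],[0,0,0]],[-1,[0,0,0],[0,0,0]]]'
python3 -m crank '[[-1,[0,0,0.01],[0,0,0]],[-1,[0,0,0.01],[0,0,0]],[-1,[0,0,0.01],[0,0,0]],[-1,[0,0,0],[0,0,0]],[-1,[0,0,0],[0,0,0]]]'
python3 -m crank '[[-1,[0,0,0.01],[0,0,0]],[-1,[0,0,0.01],[0,0,0]],[-1,[0,0,0.01],[0,0,0]],[-1,[0,0,0],[0,0,0]],[-1,[0,0,0],[0,0,0]]]'
python3 -c "
from h import *
to([.5403,.0679,.13],24.1)"
```

```text
clock: 9.95
position: [0.5416, 0.0671, 0.1428]
ee_rot: [0.546, 0.838, -0.0, -0.0]
ft_force: [0.7, -0.3, -2.1]
grip_width: 0.198
clock: 10.45
position: [0.5416, 0.0671, 0.1405]
ee_rot: [0.546, 0.838, -0.0, -0.0]
ft_force: [0.6, -0.3, -2.1]
grip_width: 0.2
clock: 10.95
position: [0.5416, 0.0671, 0.1381]
ee_rot: [0.546, 0.838, 0.0, -0.0]
ft_force: [0.5, -0.1, -2.3]
grip_width: 0.199
clock: 11.45
position: [0.5416, 0.0671, 0.1357]
ee_rot: [0.546, 0.838, 0.0, -0.0]
ft_force: [0.4, -0.1, -1.8]
grip_width: 0.198
t 11.45 p [0.5416 0.0671 0.1357] yaw_y 23.79 tilt 0.01 shift units [ 0.016 -0.01   0.071] az units CW+ -0.007 F [ 0.4 -0.1 -1.8] T [-0.05 -0.02 -0.03] w 0.198
```

```bash
python3 -m crank '[[-1,[0,0,0.01],[0,0,0]],[-1,[0,0,0.01],[0,0,0]],[-1,[0,0,0.005],[0,0,0]],[-1,[0,0,0],[0,0,0]],[-1,[0,0,0],[0,0,0]]]'
for k in 1; do python3 -m crank '[[-1,[0,0,0.005],[0,0,0]],[-1,[0,0,0.005],[0,0,0]],[-1,[0,0,0],[0,0,0]],[-1,[0,0,0],[0,0,0]],[-1,[0,0,0],[0,0,0]]]';done
python3 -c "
from h import *
to([.5403,.0679,.13],24.1)"
```

```text
clock: 11.95
position: [0.5416, 0.067, 0.1337]
ee_rot: [0.546, 0.838, 0.0, -0.0]
ft_force: [0.3, -0.3, -1.6]
grip_width: 0.197
clock: 12.45
position: [0.5416, 0.0671, 0.1329]
ee_rot: [0.546, 0.838, 0.0, 0.0]
ft_force: [-0.7, -0.1, -0.4]
grip_width: 0.202
t 12.45 p [0.5416 0.0671 0.1329] yaw_y 23.79 tilt 0.0 shift units [ 0.016 -0.011  0.036] az units CW+ -0.007 F [-0.7 -0.1 -0.4] T [ 0.01 -0.04 -0.01] w 0.202
```

```bash
python3 -m crank '[[-1,[0,0,0.003],[0,0,0]],[-1,[0,0,0],[0,0,0]],[-1,[0,0,0],[0,0,0]],[-1,[0,0,0],[0,0,0]],[-1,[0,0,0],[0,0,0]]]'; python3 -c "
from h import *
to([.5403,.0679,.13],24.1)"
```

```text
clock: 12.95
position: [0.5417, 0.0671, 0.1327]
ee_rot: [0.546, 0.838, 0.0, 0.0]
ft_force: [0.2, 0.7, 0.4]
grip_width: 0.203
t 12.95 p [0.5417 0.0671 0.1327] yaw_y 23.8 tilt 0.01 shift units [ 0.016 -0.011  0.034] az units CW+ -0.007 F [0.2 0.7 0.4] T [-0.02  0.04 -0.01] w 0.203
```

Contact with the seal is at TCP z ≈ 0.1329 (the force rises by about 2.5 N). That puts the seal top about 13.2 mm above the collar's underside, the thick end of the range. I'll turn clockwise in small steps, watching force and torque.

```bash
python3 -m crank '[[-1,[0,0,0],[0,0,0.03]],[-1,[0,0,0],[0,0,0.03]],[-1,[0,0,0],[0,0,0.03]],[-1,[0,0,0],[0,0,0.02]],[-1,[0,0,0],[0,0,0]]]'; python3 -c "
from h import *
to([.5403,.0679,.13],23.8)"
```

```text
clock: 13.45
position: [0.5416, 0.0671, 0.1327]
ee_rot: [0.582, 0.813, 0.0, 0.0]
ft_force: [-0.3, 0.1, 0.7]
grip_width: 0.198
t 13.45 p [0.5416 0.0671 0.1327] yaw_y 18.8 tilt 0.01 shift units [ 0.014 -0.013  0.034] az units CW+ -0.111 F [-0.3  0.1  0.7] T [ 0.07 -0.07  0.  ] w 0.198
```

```bash
python3 -m crank '[[-1,[0,0,0],[0,0,0.02]],[-1,[0,0,0],[0,0,0.02]],[-1,[0,0,0],[0,0,0.01]],[-1,[0,0,0],[0,0,0]],[-1,[0,0,0],[0,0,0]]]'; python3 -c "
from h import *
to([.5403,.0679,.13],23.8)"
```

```text
clock: 13.95
position: [0.5416, 0.0671, 0.1327]
ee_rot: [0.598, 0.802, 0.0, 0.0]
ft_force: [0.4, 0.7, -0.3]
grip_width: 0.199
t 13.95 p [0.5416 0.0671 0.1327] yaw_y 16.6 tilt 0.0 shift units [ 0.015 -0.013  0.033] az units CW+ -0.16 F [ 0.4  0.7 -0.3] T [ 0.19 -0.01 -0.  ] w 0.199
```

```bash
python3 -m crank '[[-1,[0,0,0],[0,0,0.02]],[-1,[0,0,0],[0,0,0.02]],[-1,[0,0,0],[0,0,0.01]],[-1,[0,0,0],[0,0,0]],[-1,[0,0,0],[0,0,0]]]'; python3 -c "
from h import *
to([.5403,.0679,.13],23.8)"
```

```text
clock: 14.45
position: [0.5416, 0.067, 0.1326]
ee_rot: [0.613, 0.79, 0.0, 0.0]
ft_force: [-0.6, 0.4, 1.2]
grip_width: 0.198
t 14.45 p [0.5416 0.067  0.1326] yaw_y 14.35 tilt 0.0 shift units [ 0.014 -0.013  0.033] az units CW+ -0.21 F [-0.6  0.4  1.2] T [ 0.09 -0.06 -0.06] w 0.198
```

```bash
python3 -m crank '[[-1,[0,0,0],[0,0,0.01]],[-1,[0,0,0],[0,0,0.01]],[-1,[0,0,0],[0,0,0.01]],[-1,[0,0,0],[0,0,0.01]],[-1,[0,0,0],[0,0,0]]]'; python3 -c "
from h import *
to([.5403,.0679,.13],23.8)"
```

```text
clock: 14.95
position: [0.5416, 0.0671, 0.1326]
ee_rot: [0.626, 0.78, 0.0, -0.0]
ft_force: [-0.1, 0.6, 1.7]
grip_width: 0.198
t 14.95 p [0.5416 0.0671 0.1326] yaw_y 12.52 tilt 0.0 shift units [ 0.014 -0.013  0.033] az units CW+ -0.251 F [-0.1  0.6  1.7] T [ 0.16 -0.06  0.01] w 0.198
```

```bash
python3 -m crank '[[-1,[0,0,0],[0,0,0.01]],[-1,[0,0,0],[0,0,0.01]],[-1,[0,0,0],[0,0,0.01]],[-1,[0,0,0],[0,0,0.01]],[-1,[0,0,0],[0,0,0]]]'; python3 -c "
from h import *
to([.5403,.0679,.13],23.8)"
```

```text
clock: 15.45
position: [0.5416, 0.0671, 0.1327]
ee_rot: [0.638, 0.77, 0.0, -0.0]
ft_force: [0.6, 0.6, 1.7]
grip_width: 0.204
t 15.45 p [0.5416 0.0671 0.1327] yaw_y 10.72 tilt 0.0 shift units [ 0.013 -0.014  0.033] az units CW+ -0.291 F [0.6 0.6 1.7] T [ 0.14  0.02 -0.02] w 0.204
```

```bash
python3 -m crank '[[-1,[0,0,0],[0,0,0.01]],[-1,[0,0,0],[0,0,0.01]],[-1,[0,0,0],[0,0,0.01]],[-1,[0,0,0],[0,0,0.01]],[-1,[0,0,0],[0,0,0.01]]]'; python3 -c "
from h import *
to([.5403,.0679,.13],23.8)"
```

```text
clock: 15.95
position: [0.5416, 0.067, 0.1326]
ee_rot: [0.653, 0.757, -0.0, -0.0]
ft_force: [-0.8, -0.1, 0.9]
grip_width: 0.201
t 15.95 p [0.5416 0.067  0.1326] yaw_y 8.46 tilt 0.0 shift units [ 0.013 -0.014  0.033] az units CW+ -0.341 F [-0.8 -0.1  0.9] T [ 0.01 -0.04  0.06] w 0.201
```

```bash
python3 -m crank '[[-1,[0,0,0],[0,0,0.01]],[-1,[0,0,0],[0,0,0.01]],[-1,[0,0,0],[0,0,0.01]],[-1,[0,0,0],[0,0,0.01]],[-1,[0,0,0],[0,0,0.01]]]'; python3 -c "
from h import *
to([.5403,.0679,.13],23.8)"
```

```text
clock: 16.45
position: [0.5415, 0.067, 0.1326]
ee_rot: [0.668, 0.744, -0.0, -0.0]
ft_force: [-0.5, 0.6, -0.7]
grip_width: 0.196
t 16.45 p [0.5415 0.067  0.1326] yaw_y 6.21 tilt 0.01 shift units [ 0.013 -0.014  0.032] az units CW+ -0.391 F [-0.5  0.6 -0.7] T [-0.05 -0.03  0.15] w 0.196
```

```bash
python3 -m crank '[[-1,[0,0,0.003],[0,0,0]],[-1,[0,0,0],[0,0,0]],[-1,[0,0,0],[0,0,0]],[-1,[0,0,0],[0,0,0]],[-1,[0,0,0],[0,0,0]]]'; python3 -c "
from h import *
to([.5403,.0679,.13],23.8)"
```

```text
clock: 16.95
position: [0.5416, 0.067, 0.1325]
ee_rot: [0.668, 0.745, 0.0, -0.0]
ft_force: [-2.0, -0.9, 1.8]
grip_width: 0.201
t 16.95 p [0.5416 0.067  0.1325] yaw_y 6.24 tilt 0.01 shift units [ 0.012 -0.015  0.031] az units CW+ -0.39 F [-2.  -0.9  1.8] T [-0.12  0.32  0.04] w 0.201
```

```bash
python3 -m crank '[[-1,[0,0,0.001],[0,0,0.01]],[-1,[0,0,0.001],[0,0,0.01]],[-1,[0,0,0.001],[0,0,0.01]],[-1,[0,0,0],[0,0,0]],[-1,[0,0,0],[0,0,0]]]'; python3 -c "
from h import *
to([.5403,.0679,.13],23.8)"
```

```text
clock: 17.45
position: [0.5418, 0.0671, 0.1323]
ee_rot: [0.676, 0.737, 0.0, 0.0]
ft_force: [-1.0, 0.6, 3.1]
grip_width: 0.201
t 17.45 p [0.5418 0.0671 0.1323] yaw_y 4.9 tilt 0.03 shift units [ 0.011 -0.018  0.029] az units CW+ -0.42 F [-1.   0.6  3.1] T [0.06 0.15 0.08] w 0.201
```

```bash
python3 -m crank '[[-1,[0,0,0],[0,0,0.01]],[-1,[0,0,0],[0,0,0.01]],[-1,[0,0,0],[0,0,0.01]],[-1,[0,0,0],[0,0,0]],[-1,[0,0,0],[0,0,0]]]'; python3 -c "
from h import *
to([.5403,.0679,.13],23.8)"
```

```text
clock: 17.95
position: [0.5417, 0.0672, 0.1322]
ee_rot: [0.685, 0.729, 0.0, 0.0]
ft_force: [0.2, -0.1, 3.0]
grip_width: 0.199
t 17.95 p [0.5417 0.0672 0.1322] yaw_y 3.55 tilt 0.02 shift units [ 0.01  -0.017  0.028] az units CW+ -0.45 F [ 0.2 -0.1  3. ] T [ 0.07 -0.09  0.01] w 0.199
```

```bash
python3 -m crank '[[-1,[0,0,0],[0,0,0.01]],[-1,[0,0,0],[0,0,0.01]],[-1,[0,0,0],[0,0,0.01]],[-1,[0,0,0],[0,0,0]],[-1,[0,0,0],[0,0,0]]]'; python3 -c "
from h import *
to([.5403,.0679,.13],23.8)"
```

```text
clock: 18.45
position: [0.5416, 0.067, 0.1322]
ee_rot: [0.693, 0.72, 0.0, -0.0]
ft_force: [0.5, 0.6, 2.8]
grip_width: 0.2
t 18.45 p [0.5416 0.067  0.1322] yaw_y 2.19 tilt 0.01 shift units [ 0.011 -0.016  0.027] az units CW+ -0.48 F [0.5 0.6 2.8] T [ 0.05 -0.06  0.13] w 0.2
```

```bash
python3 -m crank '[[-1,[0,0,0],[0,0,0]],[-1,[0,0,0],[0,0,0.01]],[-1,[0,0,0],[0,0,0.01]],[-1,[0,0,0],[0,0,0.01]],[-1,[0,0,0],[0,0,0.01]]]'; python3 -c "
from h import *
to([.5403,.0679,.13],23.8)"
```

```text
clock: 18.95
position: [0.5414, 0.0671, 0.132]
ee_rot: [0.705, 0.709, -0.0, -0.0]
ft_force: [0.2, -0.2, 1.7]
grip_width: 0.203
t 18.95 p [0.5414 0.0671 0.132 ] yaw_y 0.36 tilt 0.02 shift units [ 0.011 -0.014  0.025] az units CW+ -0.521 F [ 0.2 -0.2  1.7] T [-0.02 -0.04  0.3 ] w 0.203
```

```bash
python3 -m crank '[[-1,[0,0,0],[0,0,0]],[-1,[0,0,0],[0,0,0.01]],[-1,[0,0,0],[0,0,0.01]],[-1,[0,0,0],[0,0,0.01]],[-1,[0,0,0],[0,0,0.01]]]'; python3 -c "
from h import *
to([.5403,.0679,.13],23.8)"
```

```text
clock: 19.45
position: [0.5414, 0.067, 0.132]
ee_rot: [0.716, 0.698, -0.0, -0.0]
ft_force: [-0.4, 0.5, -0.4]
grip_width: 0.198
t 19.45 p [0.5414 0.067  0.132 ] yaw_y -1.43 tilt 0.02 shift units [ 0.01  -0.014  0.025] az units CW+ -0.561 F [-0.4  0.5 -0.4] T [-0.06 -0.06  0.42] w 0.198
```

While turning, the torque is now 0.42 N m, the cap is about 1.0 mm below first contact and the hand carries no load. I'll pause to confirm.

```bash
python3 -m crank '[[-1,[0,0,0],[0,0,0]],[-1,[0,0,0],[0,0,0]],[-1,[0,0,0],[0,0,0]],[-1,[0,0,0],[0,0,0]],[-1,[0,0,0],[0,0,0]]]'; python3 - <<'E'
from h import *
to([.5403,.0679,.13],23.8)
b=manip.camera("side");cv2.imwrite("pics/s5.png",b)
cv2.imwrite("pics/z5.png",cv2.resize(b[150:250,180:280],None,fx=6,fy=6,interpolation=cv2.INTER_CUBIC))
to([.5403,.0679,.13],23.8)
E
```

```text
clock: 19.95
position: [0.5414, 0.067, 0.132]
ee_rot: [0.716, 0.698, -0.0, -0.0]
ft_force: [-1.0, 0.1, -3.0]
grip_width: 0.203
t 19.95 p [0.5414 0.067  0.132 ] yaw_y -1.41 tilt 0.02 shift units [ 0.01  -0.014  0.025] az units CW+ -0.56 F [-1.   0.1 -3. ] T [-0.05 -0.01  0.24] w 0.203
t 20.0 p [0.5414 0.0671 0.132 ] yaw_y -1.4 tilt 0.02 shift units [ 0.01  -0.014  0.025] az units CW+ -0.56 F [-0.4  0.  -2.4] T [-0.09  0.04  0.28] w 0.203
```

View pics/z5.png

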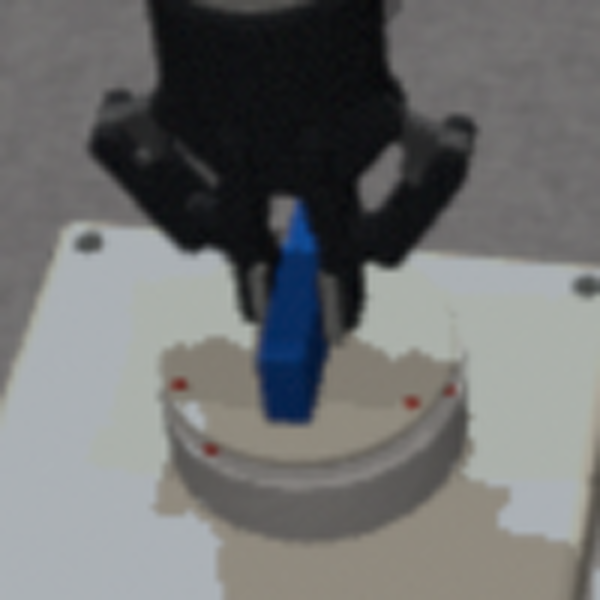

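The side view shows the cap seated low in the collar. Its dots (about 210,214 and 249,217) are turned clockwise of the collar dots (about 215,225 and 254,215). I'll check the yaw numerically, then release.

```bash
python3 - <<'E'
from h import *
b=cv2.imread("pics/s5.png")
cmp(b,.1014,[(209.8,213.8),(248.7,216.8),(215,224.7),(254.5,214.7)])
E
python3 -m crank '[[-0.5,[0,0,0],[0,0,0]],[-0.3,[0,0,0],[0,0,0]],[0,[0,0,0],[0,0,0]],[0.3,[0,0,0],[0,0,0]],[0.5,[0,0,0],[0,0,0]]]'
python3 -c "
from h import *
to([.5403,.0679,.2],23.8)
b=manip.camera('side');cv2.imwrite('pics/s6.png',b)
cmp(b,.1014,[(209.8,213.8),(248.7,216.8),(215,224.7),(254.5,214.7)])
cv2.imwrite('pics/z6.png',cv2.resize(b[150:250,180:280],None,fx=6,fy=6,interpolation=cv2.INTER_CUBIC))"
```

```text
[[209.3, 213.58], [248.07, 216.67]] sep 0.084 centre [0.5415 0.0686] yaw 28.8
[[214.69, 224.47], [254.55, 214.59]] sep 0.0887 centre [0.5401 0.0694] yaw 53.5
collar-cap [-0.0013  0.0009] dyaw -335.36
clock: 20.5
position: [0.5417, 0.0671, 0.1323]
ee_rot: [0.716, 0.698, 0.0, 0.0]
ft_force: [0.9, -0.7, -0.8]
grip_width: 0.747
t 20.5 p [0.5417 0.0671 0.1323] yaw_y -1.41 tilt 0.01 shift units [ 0.01  -0.017 -0.847] az units CW+ -0.56 F [ 0.9 -0.7 -0.8] T [-0.04 -0.04  0.02] w 0.747
[[209.29, 213.7], [248.19, 216.74]] sep 0.0843 centre [0.5414 0.0688] yaw 29.0
[[214.69, 224.46], [254.58, 214.56]] sep 0.0888 centre [0.5401 0.0694] yaw 53.5
collar-cap [-0.0012  0.0006] dyaw -335.45
```

View pics/z6.png

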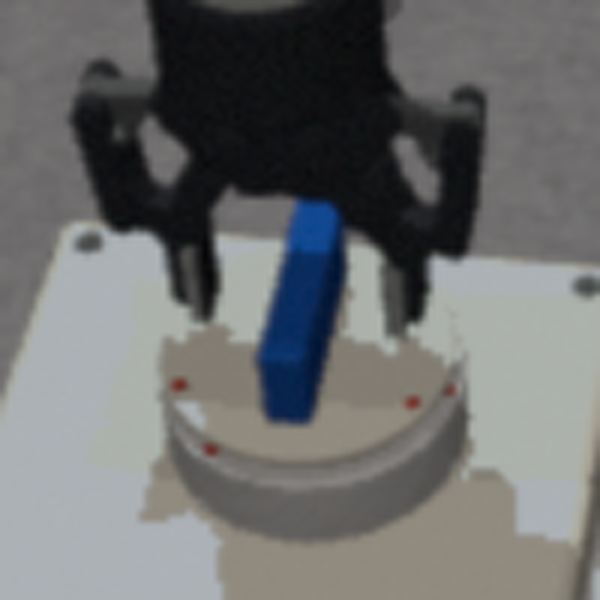

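The cap stayed put on release, at about 24.6° (0.43 rad) clockwise of the gaps. I'll retreat straight up.

```bash
python3 -m crank '[[0.7,[0,0,-0.1],[0,0,0]],[0.7,[0,0,-0.3],[0,0,0]],[0.7,[0,0,-0.4],[0,0,0]],[0.7,[0,0,-0.4],[0,0,0]],[0.7,[0,0,-0.3],[0,0,0]]]'
python3 -m crank '[[0.7,[0,0,0],[0,0,0]],[0.7,[0,0,0],[0,0,0]],[0.7,[0,0,0],[0,0,0]],[0.7,[0,0,0],[0,0,0]],[0.7,[0,0,0],[0,0,0]]]'
python3 -c "
from h import *
to([.5403,.0679,.25],23.8)
b=manip.camera('side');cv2.imwrite('pics/s7.png',b)
cmp(b,.1014,[(209.8,213.8),(248.7,216.8),(215,224.7),(254.5,214.7)])"
```

```text
clock: 21.05
position: [0.542, 0.0668, 0.2548]
ee_rot: [0.716, 0.698, 0.001, 0.0]
ft_force: [-0.6, 0.5, 0.1]
grip_width: 0.849
clock: 21.55
position: [0.5413, 0.067, 0.2515]
ee_rot: [0.716, 0.698, -0.001, -0.0]
ft_force: [0.3, 0.5, -0.0]
grip_width: 0.85
t 21.55 p [0.5413 0.067  0.2515] yaw_y -1.41 tilt 0.07 shift units [ 0.011 -0.013  0.019] az units CW+ -0.56 F [ 0.3  0.5 -0. ] T [ 0.03 -0.   -0.02] w 0.85
[[209.22, 213.58], [248.21, 216.64]] sep 0.0845 centre [0.5415 0.0685] yaw 28.9
[[214.68, 224.47], [254.7, 214.66]] sep 0.089 centre [0.5399 0.0695] yaw 53.3
collar-cap [-0.0016  0.001 ] dyaw -335.65
```

View pics/s7.png

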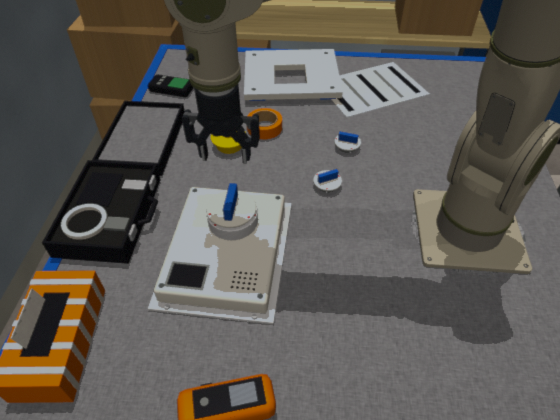

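The cap sits in the collar at (232,208) in the side view. The hand is clear, and the plug, tape and colour meter are where they were.

```bash
python3 -c "
from workcell import manip
print(manip.hand_in())"
```

```text
the job is handed in; nothing more can be done
None
```

I fitted the largest cap into the collar, turned it clockwise until it was tight, let go and handed the job in at about 21.6 s. The system reports no verdict.

- **Fit:** With the dots lined up, the pins went through the gaps with no contact force. The cap touched the seal at a TCP height of about 0.1329 m, which suggests a thick seal, about 13 mm above the collar's underside.
- **Tightening:** I turned the cap about 0.43–0.44 rad clockwise, and the hand came down with it. The last turning torque was 0.42 N m, close to the expected 0.4. The hand had dropped about 0.9–1.0 mm since first contact. During a pause just before release the hand was still holding about 2.5 N.
- **After release:** The cap did not turn beyond measurement noise, staying about 24.5° from the gaps. The hand is clear with no load on it. In the last side view the colour meter stands where it was, and so does what shows of the plug and tape behind the hand. No contact with the housing showed in the forces or pictures.

**Disagreements:**
- **Load on the lugs:** The torque suggests about 15 N and the drop in height about 16–18 N. Working back from the angle where the ramps took hold gives about 21–22 N. All are inside the 8–24 N band.
- **Camera views:** The two cameras disagreed by about 3 mm in y, so I aligned the cap to the collar using the side view alone. After release that view still showed the cap and collar centres 1–2 mm apart, about the limit of the calibration.

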